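# Open the waist of a dress form three teeth with its adjusting key

### The job

The child's dress form lying on the cutting table is too small at the waist: take the flat adjusting key out of the tool block, reach with its blade into the slot at the form's waist and push the top of the star wheel towards the neck, tooth after tooth without forcing it, until the wheel has turned three teeth on from where it stood. Then put the key back upright and fully home in the tool block, and leave the other tools and the things around the block and the form where they are.

Things in the scene. Friction and masses are not known exactly. Their poses are not given: they have to be found in the camera images.
- form: rigid linen-coloured child's dress form on its back, fixed on two plywood saddles, torso 415 mm long, 205 wide, a steel pole stub at the hip end. Origin on the table under the middle of the waist slot; x along the body to the neck (wooden knob end), y across, z up. Halves part along x, leaving a gap 13 to 17 mm wide at the start; waist top is flat, 165 mm up, +-35 mm around the slot
- slot (a point): middle of the slot mouth, 165 mm up, level with the form's top; axes as the form's. The slot is the gap between the halves, shut off at x = +-14 mm by two black bars that end 1 mm below the mouth. The star wheel stands in it, its uppermost teeth 6 mm below the mouth. No gripper finger fits in; the key's blade does, its 8 mm width across the slot
- axle (a point): centre of the steel star wheel, 28 mm below the slot mouth, axle along the form's y; this point does not turn with it. 8 straight teeth 4 mm thick, 8 wide, tip radius 22 mm, hub radius 12.5. It starts at any angle, so a tooth may stand under the blade. No clicks: it turns both ways and stays put by friction, about 6 to 10 N at a tooth
- waist_edge (a point): edge of the +y half at the slot mouth. Pushing the top of the wheel towards the neck (+x) parts the halves: each moves outwards 1 mm per tooth (45 degrees), so this edge must move 3 mm in all
- block: fixed wooden tool block 150 x 60 x 60 mm, origin under its centre, z up. Three through pockets 14 x 9 mm in a row at x = -45, 0 and 45 mm, y = 0, hold three tools in any order
- key_mid (a point): centre of the flat black handle of the adjusting key: handle 26 x 14 x 60 mm (x, y, z), rounded edges; it rests on the block's top, centre 90 mm above the table. z runs from blade to handle. About 60 g. The only tool here with a flat-sided handle
- key_tip (a point): middle of the end of the key's flat steel blade, 8 x 3.5 mm (x, y), 45 mm long below the handle, 75 mm below the handle's centre; standing in the block it is 15 mm above the table, held with about 3 mm play each way
- awl_mid (a point): bystander: awl with a round wooden handle 27 mm wide, in the block; handle centre
- driver_mid (a point): bystander: screwdriver with a round fluted handle 22 mm wide, in the block; handle centre
- weight: bystander: dark steel pattern weight 64 mm wide, 37 high, beside the form; underside centre
- spool: bystander: thread spool 30 mm wide, 42 high, beside the form; underside centre
- pin_tin: bystander: round metal pin tin 62 mm wide, 22 high, beside the block; underside centre
Things that resemble listed ones, but are neither listed nor needed, are in the scene too. What is shaped like the block but turquoise is not meant.

How it is judged:
On the way, in this order (a step that is already met when the one before it is completed fails the run):
1. the key has been drawn out of the tool block (z of key_tip in the frame of block above 0.062 m), for 0.1 s.
2. the key's blade is in the slot at the waist and bears on the wheel (z of key_tip in the frame of slot below -0.007 m and horizontal distance between key_tip and slot below 0.02 m and contact force between key and form above 2 N), for 0.1 s.
3. the wheel stands three teeth on (the waist edge has moved 2.7 to 3.3 mm) and the key is out of the slot (distance of waist_edge from where it was at the start of the episode between 0.0027 and 0.0033 m and z of key_tip in the frame of slot above 0 m), for 0.1 s.
At the end, for the whole second after the job is handed in: Wheel three teeth on: the waist edge has moved out 2.7 to 3.3 mm from its start. Key stands in a pocket of the block: tip at most 18 mm above the table (15 when home), within 10 mm of the row's middle line, leaning under 0.1 rad, at rest. The bystanders listed: where they were, within 20 mm (distance of waist_edge from where it was at the start of the episode between 0.0027 and 0.0033 m and z of key_tip in the frame of block below 0.018 m and y of key_tip in the frame of block between -0.01 and 0.01 m and x of key_tip in the frame of block between -0.06 and 0.06 m and angle between key_tip's own z axis and vertical below 0.1 rad and linear speed of key below 0.02 m/s); the robot touches nothing.
It fails at once if the key is pressed against the form or its wheel with more than 30 N (contact force between key and form above 30 N).
It fails at once if the gripper or arm presses on the form with more than 20 N (contact force between any of the fingers, the arm and form above 20 N).
It fails at once if another tool or a thing beside the block or the form is shifted by more than 20 mm (distance of any of awl_mid, driver_mid, weight, spool, pin_tin from where it was at the start of the episode above 0.02 m).
It also fails if it takes over 67 s, if anything falls off the work surface, if the arm or the gripper's body presses on something with over 40 N, if the wrist force passes 120 N, or if a joint passes its speed limit or range.

### The arm

A 6-joint arm with a two-finger parallel gripper is mounted at the origin on the work surface. World frame = base frame: x ahead of the robot, y to its left, z up, the work surface at z = 0. Lengths are in m, angles in rad, forces in N, time in s.
With the tool pointing down it reaches from about 0.425 to 0.95 m from the base axis. Payload 3.5 kg.
Tool frame: the origin (TCP) lies at the very end of the fingers, on their centre line; the grasp point (between the pads) lies 19 mm behind it (ctrl.grip_point_offset is the distance from the TCP to the grasp point, in m); z points along the fingers, y is the line along which they close (so a half turn about z gives the same grasp; the last joint's range is limited). The gripper opens to 85 mm and grips with 20 to 120 N. Pads are 22 mm wide; open, the fingers measure 114 mm over their backs; the gripper's body (76 mm by 85 mm) begins 54 mm behind the grasp point. The pads swing forward as they close: fully open they stand 13 mm farther back than shut.
Start: joints at [1.06, 0.286, 1.577, -0, 1.279, -0.15], TCP at [0.238, 0.632, 0.231] pointing down, gripper open.
Joint ranges: [-2.77, 2.77], [-0.9, 2.22], [0.21, 2.48], [-1.53, 4.67], [0.24, 2.81], [-2.84, 2.84]. Speed limits (rad/s): [2.79, 2.79, 3.14, 3.14, 3.14, 3.14].

### API

Orientations are given as a unit quaternion [x, y, z, w].
In Python, from plant import ctrl gives the robot as it stands. The module is installed in compiled form; this text tells all that it offers.
- The arm moves only by the shell command python3 -m pendant 'ROWS' [OPENING] [FORCE]. ROWS is JSON, a list of rows, each an object of numbers: "dx", "dy", "dz": the shift along the tool's x, y, z in cm; "twist": the turn about the tool's z in degrees. A call has 1 to 10 rows; each row is the pose to reach, as a shift and turn from the pose commanded when the call began, along the tool's axes at that moment; what a row does not reach only later rows make up. A row lasts 1/8 s, in which the tool goes at most 62.5 mm and 10.7 degrees, less where a joint would pass 70% of its speed; a pose out of reach is approached as far as the arm can. A call with a gripper value outside its range is refused whole. OPENING is the opening in per cent of the stroke, from 0 (shut) to 100 (fully open), set as the call begins (- or left out, the last holds). The fingers move at their own pace and stop on an object; FORCE is the grip in N (left out, the last holds). Time passes only in rows, so rows that repeat a pose let the fingers close. It gives the time, the measured TCP pose, the force, the opening and the grip force at its end, in the units of the state.
- ctrl.get_state(): the state, without advancing time (a new reading comes with each control period).
- ctrl.read_camera(name): name is "side" or "top"; returns a dict with "img" (420x560x3 uint8, red, green, blue), "depth" (420x560 float32, m along the optical axis (not along the pixel's ray), 0 where there is no reading), "camera_matrix" (3x3 intrinsics, pixels), "xyz" and "rotation" of the camera in the world. Camera axes: x right, y up, looking along -z (the intrinsics and any distortion apply to the point x, -y, -z); pixel columns grow to the right and rows downward; lengths in m; the calibration is good to about 2 mm. A picture is of the moment at which its call begins.
- ctrl.sign_off(): hands the job in; it is judged then, once.
The state is a dict: "time": time; "qpos": joint angles; "dq": joint speeds; "joint_efforts": joint torques, N m; "eef_pos": TCP position; "tcp_rot": TCP orientation; "contact_force": force on the tool from outside, world axes, zero at the start; "wrist_torque": the same for the moment, N m; "opening": opening from 0.0 (shut) to 1.0 (fully open); "finger_force": force on a finger pad.
Only numpy, scipy, OpenCV 4.12 (cv2) and the standard library are available. Lean on these libraries where they do the work, as an engineer would, in place of code of your own. Each camera call takes 0.05 s, during which the arm holds its last target. There are 200 camera calls.

## Working session

There is one attempt and no reset: what is moved stays moved. The work goes in short steps, Python scripts to look and compute and a shell command to move; the robot and the scene stay as the last step left them, time stands still between calls to the robot, and variables do not carry over. Pictures are saved under pics/ and viewed, at most 10 in all, crops included, and the job is handed in when it is done.

```bash
mkdir -p pics; cat > h.py <<'E'
import numpy as np,cv2
from plant import ctrl
def cam(n,save=None):
    c=ctrl.read_camera(n); np.savez('/tmp/%s.npz'%n,**c)
    if save: cv2.imwrite('pics/'+save,c['img'][:,:,::-1])
    return c
def load(n): return dict(np.load('/tmp/%s.npz'%n))
def cloud(c):
    K=c['camera_matrix'];d=c['depth'];v,u=np.mgrid[:d.shape[0],:d.shape[1]]
    P=np.stack([(u-K[0,2])/K[0,0]*d,-(v-K[1,2])/K[1,1]*d,-d],-1)
    R=np.array(c['rotation']).reshape(3,3)
    return P@R.T+c['xyz']
def proj(c,p):
    R=np.array(c['rotation']).reshape(3,3);q=(np.atleast_2d(p)-c['xyz'])@R;K=c['camera_matrix']
    return np.stack([K[0,2]+K[0,0]*q[:,0]/-q[:,2],K[1,2]+K[1,1]*q[:,1]/q[:,2]],-1)
E
python3 - <<'E'
from h import *
a=cam('top','t0.png');b=cam('side','s0.png')
for c in(a,b):print({k:(v if k not in('img','depth') else 0) for k,v in c.items()})
s=ctrl.get_state();print(s)
E
```

```text
{'img': 0, 'depth': 0, 'camera_matrix': array([[389.09012714,   0.        , 286.28997469],
       [  0.        , 389.09012714, 206.5804896 ],
       [  0.        ,   0.        ,   1.        ]]), 'xyz': array([ 0.3696636 , -0.05471749,  1.10837774]), 'rotation': array([ 0.04890534, -0.07725163, -0.6988735 ,  0.70937739])}
{'img': 0, 'depth': 0, 'camera_matrix': array([[451.08037188,   0.        , 271.98435067],
       [  0.        , 451.08037188, 214.05136514],
       [  0.        ,   0.        ,   1.        ]]), 'xyz': array([ 0.32359538, -0.6587531 ,  0.8006924 ]), 'rotation': array([ 0.36138465, -0.07091112, -0.15269409,  0.91709174])}
{'time': 0.1, 'qpos': array([ 1.06004287e+00,  2.87124743e-01,  1.57800839e+00,  5.42813089e-06,
        1.27863244e+00, -1.50001952e-01]), 'dq': array([-0.00036064, -0.00157344, -0.00352287, -0.00105547,  0.00116346,
       -0.00042957]), 'joint_efforts': array([ 1.90793900e-03, -4.07293046e+01, -2.93701011e+01, -6.89654166e-05,
        3.41591978e-03,  4.31671978e-06]), 'eef_pos': array([0.23793955, 0.63103982, 0.23006576]), 'tcp_rot': array([ 1.79399906e-01,  9.83775632e-01, -1.02686401e-03, -3.54906612e-04]), 'contact_force': array([ 0.23419578, -0.75131973,  0.20937538]), 'wrist_torque': array([ 0.03977164, -0.02989564,  0.02165203]), 'finger_force': 0.0, 'opening': 0.9997859583591038}
```

View pics/t0.png

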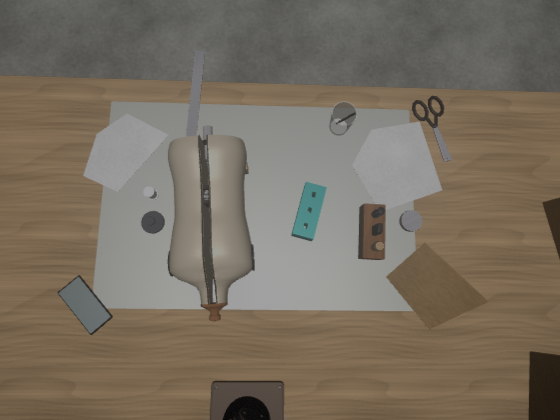

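View pics/s0.png

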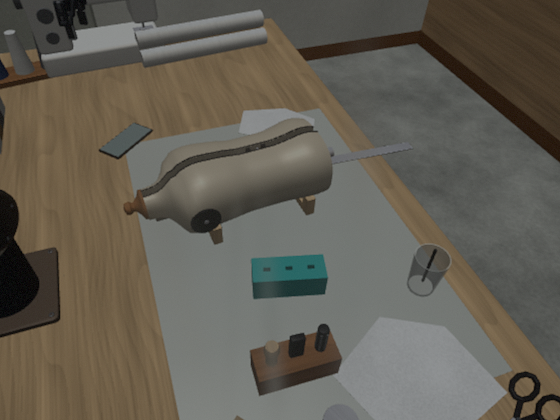

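The top view shows the form with its neck at (213,315) and slot at (206,197), and the brown block at (372,232). The turquoise block at (309,211) is the decoy. Candidates for the key, all in the side view: round light handle (272,352) = awl, flat black handle (297,345) = key, round dark handle (322,338) = driver. I'll check this in a close crop.

```bash
sed -i "s/R=np.array(c\['rotation'\]).reshape(3,3)/R=Rotation.from_quat(c['rotation']).as_matrix()/; 1a from scipy.spatial.transform import Rotation" h.py
python3 - <<'E'
from h import *
a=load('top');b=load('side')
A=cv2.resize(a['img'][165:265,335:435],(400,400),interpolation=2)
A2=cv2.resize(a['img'][170:230,176:236],(400,400),interpolation=2)[:190]
B=cv2.resize(b['img'][310:400,240:350],(400,327),interpolation=2)
B2=cv2.resize(b['img'][130:165,225:295],(400,200),interpolation=2)
L=np.vstack([A,A2]);Rr=np.vstack([B,B2,np.zeros((63,400,3),np.uint8)])
cv2.imwrite('pics/c0.png',np.hstack([L,Rr])[:,:,::-1])
P=cloud(a);Q=cloud(b)
def rect(X,lo,hi,box,n):
    m=(X[...,2]>lo)&(X[...,2]<hi)&(X[...,0]>box[0])&(X[...,0]<box[1])&(X[...,1]>box[2])&(X[...,1]<box[3])
    p=X[m];r=cv2.minAreaRect(p[:,:2].astype(np.float32));print(n,m.sum(),r,p.mean(0))
for n,u,v in(('awl',378,246),('key',377,229),('drv',378,212),('blk',366,245),('slot',206,197),('neck',213,315),('waist',225,197),('tab',330,260)):print(n,P[v,u])
for n,u,v in(('awl',272,345),('key',297,337),('drv',322,328),('blk',280,362)):print(n,Q[v,u])
bx=P[232,372];box=(bx[0]-.13,bx[0]+.13,bx[1]-.13,bx[1]+.13)
for X,n in((P,'top'),(Q,'side')):
    rect(X,.052,.068,box,n+' block'); rect(X,.112,.125,box,n+' key?')
E
```

```text
awl [ 0.45059014 -0.33070429  0.11669137]
key [ 0.49459553 -0.32961283  0.11610821]
drv [ 0.53797141 -0.33137496  0.1240949 ]
blk [ 0.45747315 -0.31370023  0.05975133]
slot [0.56364007 0.10834959 0.15007954]
neck [0.27446451 0.08515003 0.10111237]
waist [0.56275794 0.06016039 0.15898479]
tab [ 0.41836975 -0.22398964  0.00125218]
awl [ 0.45202663 -0.33386941  0.11626088]
key [ 0.49539108 -0.33499122  0.11892882]
drv [ 0.53850394 -0.33730755  0.12766956]
blk [ 0.46555683 -0.3405371   0.05799263]
top block 934 ((0.5377919673919678, -0.31027308106422424), (0.24960513412952423, 0.13011449575424194), 31.90012550354004) [ 0.49745044 -0.32985038  0.06067264]
top key? 142 ((0.4960837662220001, -0.33620649576187134), (0.020951280370354652, 0.1109141930937767), 87.10600280761719) [ 0.4840536  -0.33449905  0.11833643]
side block 2216 ((0.5165585875511169, -0.2813921570777893), (0.1739252805709839, 0.18834568560123444), 87.31675720214844) [ 0.49305599 -0.34027415  0.05937314]
side key? 341 ((0.4947998523712158, -0.3383224308490753), (0.022143196314573288, 0.11213941127061844), 85.67063903808594) [ 0.48282347 -0.33784469  0.11739838]
```

View pics/c0.png

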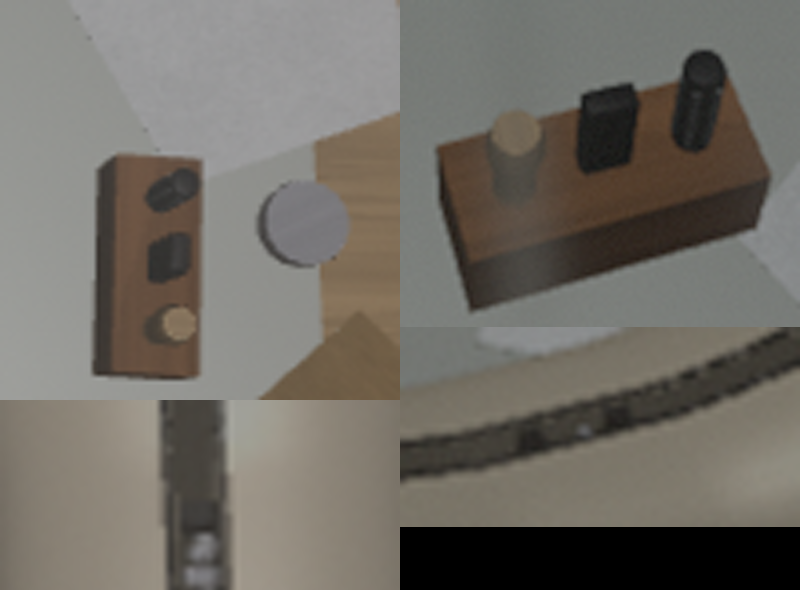

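Brown block: the flat black handle in the centre pocket is the key (top crop (168,255), side px about (297,345)). Its neighbours are the round light awl and the round fluted driver. Next I'll fit the block and the seam.

```bash
cat >> h.py <<'E'
def move(p,yaw):
    "tool-frame shift (cm) and twist (deg) to put TCP at world p with tool y at world yaw (deg)"
    s=ctrl.get_state();R=Rotation.from_quat(s['tcp_rot']);d=R.inv().apply(np.array(p)-s['eef_pos'])*100
    y=R.as_matrix()[:,1];a=np.degrees(np.arctan2(y[1],y[0]));print('eef',s['eef_pos'].round(4),'yaw',a.round(2),'-> d',d.round(2),'twist',round((a-yaw+180)%360-180,1))
E
python3 - <<'E'
from h import *
for n in('top','side'):
    c=load(n);X=cloud(c);I=c['img'].astype(int)
    m=(abs(X[...,2]-.060)<.006)&(X[...,0]>.40)&(X[...,0]<.59)&(X[...,1]>-.39)&(X[...,1]<-.28)&(I[...,0]>I[...,2]+15)
    m=cv2.morphologyEx(m.astype(np.uint8),cv2.MORPH_OPEN,np.ones((3,3)))>0
    p=X[m];print(n,'block',m.sum(),p.mean(0),cv2.minAreaRect(p[:,:2].astype(np.float32)))
    # handle points
    for k,x in(('awl',.451),('key',.495),('drv',.5385)):
        q=X[(X[...,2]>.107)&(abs(X[...,0]-x)<.02)&(abs(X[...,1]+.333)<.03)];print(k,len(q),q.mean(0).round(4),q.min(0).round(4),q.max(0).round(4))
    # seam: dark pixels near the waist top
    m=(X[...,2]>.12)&(abs(X[...,0]-.56)<.12)&(abs(X[...,1]-.105)<.05)&(I.sum(-1)<230)
    # intersect rays with z=.165
    v,u=np.nonzero(m);R=Rotation.from_quat(c['rotation']).as_matrix();K=c['camera_matrix']
    r=np.stack([(u-K[0,2])/K[0,0],-(v-K[1,2])/K[1,1],-np.ones(len(u))],-1)@R.T
    p=c['xyz']+r*((.165-c['xyz'][2])/r[:,2])[:,None]
    for lo in np.arange(.46,.66,.02):
        q=p[(p[:,0]>lo)&(p[:,0]<lo+.02)]; print(round(lo+.01,2),len(q),q[:,1].mean().round(4) if len(q) else 0,end=' | ')
    print()
move([.495,-.334,.20],90)
E
```

```text
top block 814 [ 0.49230904 -0.33073355  0.06067552] ((0.4972473978996277, -0.3367075026035309), (0.06157203018665314, 0.14975935220718384), 87.84176635742188)
awl 72 [ 0.452  -0.3331  0.1152] [ 0.4406 -0.3447  0.107 ] [ 0.4642 -0.3223  0.1196]
key 69 [ 0.4967 -0.3345  0.1185] [ 0.484  -0.3426  0.1078] [ 0.511  -0.3285  0.124 ]
drv 63 [ 0.5411 -0.3363  0.1251] [ 0.5315 -0.3474  0.11  ] [ 0.5517 -0.3279  0.1321]
0.47 42 0.1032 | 0.49 38 0.104 | 0.51 32 0.1073 | 0.53 39 0.1081 | 0.55 59 0.1076 | 0.57 28 0.1123 | 0.59 45 0.111 | 0.61 32 0.1162 | 0.63 33 0.1177 | 0.65 30 0.1211 | 
side block 1942 [ 0.49083931 -0.34304907  0.05955399] ((0.4952045679092407, -0.336402952671051), (0.06146452948451042, 0.15045373141765594), 87.1697769165039)
awl 178 [ 0.449  -0.3371  0.1142] [ 0.4373 -0.3473  0.1074] [ 0.4613 -0.3237  0.1192]
key 164 [ 0.4939 -0.3379  0.1172] [ 0.4819 -0.3437  0.1074] [ 0.5072 -0.3285  0.1237]
drv 169 [ 0.5377 -0.3414  0.1227] [ 0.5286 -0.3498  0.1074] [ 0.5509 -0.3291  0.131 ]
0.47 61 0.1092 | 0.49 60 0.1091 | 0.51 59 0.1072 | 0.53 59 0.1062 | 0.55 58 0.1075 | 0.57 54 0.1093 | 0.59 53 0.1105 | 0.61 55 0.1133 | 0.63 56 0.1185 | 0.65 52 0.1243 | 
eef [0.2379 0.631  0.2301] yaw 69.33 -> d [-58.12 -81.21   3.16] twist -20.7
```

```bash
python3 -m pendant '[{"dx":-46,"dy":-34,"dz":-2,"twist":-18},{"dx":-46,"dy":-34,"dz":-2,"twist":-18},{"dx":-46,"dy":-34,"dz":-2,"twist":-18},{"dx":-46,"dy":-34,"dz":-2,"twist":-18},{"dx":-46,"dy":-34,"dz":-2,"twist":-18},{"dx":-46,"dy":-34,"dz":-2,"twist":-18},{"dx":-46,"dy":-34,"dz":-2,"twist":-18},{"dx":-46,"dy":-34,"dz":-2,"twist":-18},{"dx":-46,"dy":-34,"dz":-2,"twist":-18},{"dx":-46,"dy":-34,"dz":-2,"twist":-18}]' 75
python3 -c "
from h import *
move([.4958,-.3362,.20],87.5)"
```

```text
time: 1.35
eef_pos: [0.55, 0.1478, 0.2509]
tcp_rot: [0.026, 1.0, -0.0, -0.0]
contact_force: [-0.3, 0.8, 0.8]
opening: 0.751
finger_force: 0.0
eef [0.55   0.1478 0.2509] yaw 87.04 -> d [  2.91 -48.61   5.12] twist -0.5
```

```bash
python3 -m pendant '[{"dx":2.9,"dy":-48.6,"dz":5,"twist":-0.5},{"dx":2.9,"dy":-48.6,"dz":5,"twist":-0.5},{"dx":2.9,"dy":-48.6,"dz":5,"twist":-0.5},{"dx":2.9,"dy":-48.6,"dz":5,"twist":-0.5},{"dx":2.9,"dy":-48.6,"dz":5,"twist":-0.5},{"dx":2.9,"dy":-48.6,"dz":5,"twist":-0.5},{"dx":2.9,"dy":-48.6,"dz":5,"twist":-0.5},{"dx":2.9,"dy":-48.6,"dz":5,"twist":-0.5},{"dx":2.9,"dy":-48.6,"dz":5,"twist":-0.5},{"dx":2.9,"dy":-48.6,"dz":5,"twist":-0.5}]'
python3 - <<'E'
from h import *
move([.4958,-.3362,.066],87.5)
a=cam('top');b=cam('side')
A=cv2.resize(a['img'][165:285,320:460],(400,343),interpolation=2)
B=cv2.resize(b['img'][230:410,200:410],(400,343),interpolation=2)
cv2.imwrite('pics/c1.png',np.hstack([A,B])[:,:,::-1])
E
```

```text
time: 2.6
eef_pos: [0.4971, -0.3317, 0.2008]
tcp_rot: [0.019, 1.0, 0.001, -0.0]
contact_force: [0.9, 0.1, 0.2]
opening: 0.751
finger_force: 0.0
eef [ 0.4971 -0.3317  0.2008] yaw 87.86 -> d [ 0.1  -0.47 13.48] twist 0.4
```

View pics/c1.png

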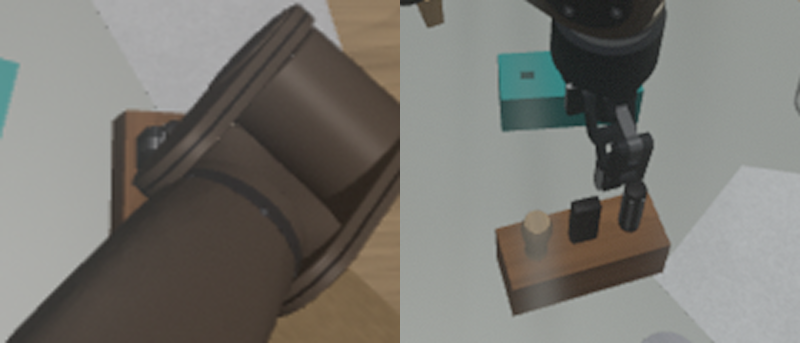

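The crop shows the open fingers (right view, (625,160)) above the block, with the key handle at (585,220) between awl and driver. Descending to just above the handle.

```bash
python3 -m pendant '[{"dz":3},{"dz":7},{"dz":7},{"dz":7}]'
python3 -c "
from h import *
move([.4958,-.3362,.066],87.5)"
```

```text
eef [ 0.4974 -0.3312  0.2013] yaw 87.94 -> d [ 0.14 -0.51 13.53] twist 0.4$[0]: bad value
```

```bash
python3 -m pendant '[{"dx":0.1,"dy":-0.5,"dz":3,"twist":0.4},{"dx":0.1,"dy":-0.5,"dz":7,"twist":0.4},{"dx":0.1,"dy":-0.5,"dz":7,"twist":0.4},{"dx":0.1,"dy":-0.5,"dz":7,"twist":0.4}]'
python3 -c "
from h import *
move([.4958,-.3362,.066],87.5)"
```

```text
time: 3.2
eef_pos: [0.4968, -0.3377, 0.1329]
tcp_rot: [0.022, 1.0, -0.001, 0.001]
contact_force: [0.5, -0.5, 0.4]
opening: 0.749
finger_force: 0.0
eef [ 0.4968 -0.3377  0.1329] yaw 87.51 -> d [0.12 0.15 6.69] twist 0.0
```

```bash
python3 -m pendant '[{"dx":0.1,"dy":0.1,"dz":3,"twist":0},{"dx":0.1,"dy":0.1,"dz":5.5,"twist":0},{"dx":0.1,"dy":0.1,"dz":6.5,"twist":0},{"dx":0.1,"dy":0.1,"dz":6.7,"twist":0},{"dx":0.1,"dy":0.1,"dz":6.7,"twist":0}]' && python3 -m pendant '[{"dx":0,"dy":0,"dz":0,"twist":0},{"dx":0,"dy":0,"dz":0,"twist":0},{"dx":0,"dy":0,"dz":0,"twist":0},{"dx":0,"dy":0,"dz":0,"twist":0},{"dx":0,"dy":0,"dz":0,"twist":0},{"dx":0,"dy":0,"dz":0,"twist":0},{"dx":0,"dy":0,"dz":0,"twist":0},{"dx":0,"dy":0,"dz":0,"twist":0}]' 5 110
```

```text
time: 3.82
eef_pos: [0.4957, -0.3377, 0.0659]
tcp_rot: [0.022, 1.0, -0.001, 0.001]
contact_force: [0.6, -0.2, 0.2]
opening: 0.749
finger_force: 0.0
time: 4.82
eef_pos: [0.4951, -0.3373, 0.0649]
tcp_rot: [0.022, 1.0, -0.0, 0.0]
contact_force: [-0.7, 0.5, 5.5]
opening: 0.154
finger_force: 107.2
```

```bash
python3 -m pendant '[{"dx":0,"dy":0,"dz":-2,"twist":0},{"dx":0,"dy":0,"dz":-5,"twist":0},{"dx":0,"dy":0,"dz":-10,"twist":0},{"dx":0,"dy":0,"dz":-15,"twist":0},{"dx":0,"dy":0,"dz":-20,"twist":0},{"dx":0,"dy":0,"dz":-20,"twist":0}]'
python3 - <<'E'
from h import *
a=cam('top');b=cam('side')
S=b['img'][120:175,210:310]
T=a['img'][165:235,170:250]
A=cv2.resize(T,(640,560)[::1],interpolation=2)
cv2.imwrite('pics/c2.png',np.hstack([cv2.resize(T,(400,350),interpolation=2),cv2.resize(S,(400,220),interpolation=2).__class__ and cv2.copyMakeBorder(cv2.resize(S,(400,220),interpolation=2),0,130,0,0,0)])[:,:,::-1])
B=cv2.resize(b['img'][150:400,180:420],(480,500),interpolation=2)
cv2.imwrite('pics/c3.png',B[:,:,::-1])
move([.56,.109,.28],0)
E
```

```text
time: 5.58
eef_pos: [0.4966, -0.3385, 0.2711]
tcp_rot: [0.022, 1.0, -0.004, 0.004]
contact_force: [0.5, -0.1, -1.0]
opening: 0.148
finger_force: 107.1
eef [ 0.4947 -0.3368  0.2649] yaw 87.43 -> d [-4.53 44.83 -1.53] twist 87.4
```

View pics/c2.png

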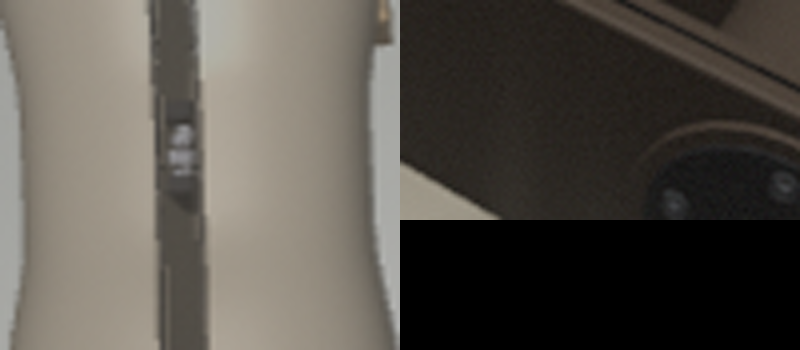

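View pics/c3.png

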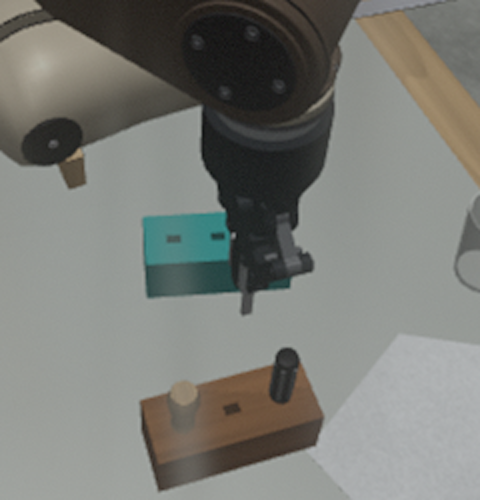

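The key came out cleanly: blade hanging down at (247,300), centre pocket empty at (232,408), neighbours undisturbed. The top crop shows the slot with teeth at (180,145) between bars near (178,107) and (182,198). I'll rectify both first pictures onto the mouth plane.

```bash
python3 - <<'E'
from h import *
out=[]
gx=np.arange(.50,.62,.0004);gy=np.arange(.075,.143,.0004)
for n,f in(('top','t0.png'),('side','s0.png')):
    c=load(n);I=cv2.imread('pics/'+f)
    X,Y=np.meshgrid(gx,gy);uv=proj(c,np.stack([X,Y,0*X+.164],-1).reshape(-1,3)).reshape(X.shape+(2,)).astype(np.float32)
    W=cv2.remap(I,uv[...,0],uv[...,1],cv2.INTER_CUBIC);g=cv2.cvtColor(W,cv2.COLOR_BGR2GRAY).astype(float)
    # gap edges by half-level crossing per column
    lo=[];hi=[]
    for j in range(len(gx)):
        col=g[:,j];k=np.argmin(cv2.GaussianBlur(col[:,None],(1,21),5)[20:-20].ravel()[:])+20
        t=.5*(np.median(col)+col[max(k-8,0):k+8].mean())
        i=k
        while i>0 and col[i]<t:i-=1
        l=i+(col[i]-t)/(col[i]-col[i+1]+1e-9)
        i=k
        while i<len(gy)-1 and col[i]<t:i+=1
        h=i-1+(t-col[i-1])/(col[i]-col[i-1]+1e-9)
        lo.append(gy[0]+l*.0004);hi.append(gy[0]+h*.0004)
    lo=np.array(lo);hi=np.array(hi);m=(abs(gx-.56)<.03)
    for q in(lo,hi):
        p=np.polyfit(gx[m]-.56,q[m],1);print(n,'edge slope deg',np.degrees(np.arctan(p[0])).round(2),'y@.56',p[1].round(4),'res',(q[m]-np.polyval(p,gx[m]-.56)).std().round(5))
    cen=np.polyfit(gx[m]-.56,.5*(lo+hi)[m],1)
    pr=[]
    for x in np.arange(.52,.601,.002):
        j=int(round((x-gx[0])/.0004));y=np.polyval(cen,x-.56);i=int(round((y-gy[0])/.0004));pr.append(int(g[i-8:i+9,j-2:j+3].mean()))
    print(pr)
    out.append(cv2.resize(W,None,fx=2.5,fy=1.7))
W=np.vstack(out)
for k in range(7):cv2.putText(W,'%d'%(520+15*k),(int((20+15*k)*.001/.0004*2.5),12),0,.4,(0,0,255),1);cv2.line(W,(int((20+15*k)/.4*2.5),14),(int((20+15*k)/.4*2.5),60),(0,0,255),1)
cv2.imwrite('pics/r0.png',W);print(W.shape)
E
```

```text
top edge slope deg 10.25 y@.56 0.1003 res 0.00576
top edge slope deg 4.42 y@.56 0.1193 res 0.00026
[67, 67, 67, 67, 67, 67, 67, 67, 65, 62, 58, 52, 52, 57, 63, 64, 63, 77, 90, 77, 92, 112, 117, 104, 78, 86, 95, 88, 78, 70, 57, 55, 62, 64, 65, 66, 68, 70, 68, 68, 67]
side edge slope deg 5.74 y@.56 0.098 res 0.00178
side edge slope deg 4.51 y@.56 0.1215 res 0.00054
[61, 62, 63, 65, 63, 63, 63, 63, 62, 63, 61, 53, 41, 39, 38, 38, 45, 56, 60, 61, 61, 61, 62, 61, 65, 66, 62, 61, 62, 57, 44, 39, 40, 39, 40, 49, 58, 61, 60, 59, 60]
(578, 750, 3)
```

View pics/r0.png

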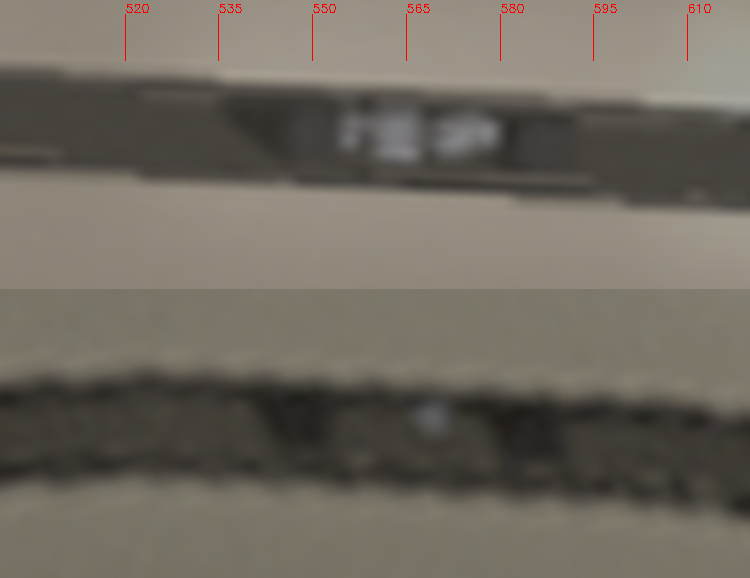

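Slot mouth centre is about world (0.565, 0.110): the bars span 542–553 and 579–590 in the side rectification, and the form yaw is about 4.5°. A tooth tip shows at (432,415), slightly on the hip side of centre.

```bash
python3 -c "
from h import *
move([.576,.111,.265],4.5)"
python3 -m pendant '[{"dx":-6,"dy":44.9,"dz":0,"twist":83},{"dx":-6,"dy":44.9,"dz":0,"twist":83},{"dx":-6,"dy":44.9,"dz":0,"twist":83},{"dx":-6,"dy":44.9,"dz":0,"twist":83},{"dx":-6,"dy":44.9,"dz":0,"twist":83},{"dx":-6,"dy":44.9,"dz":0,"twist":83},{"dx":-6,"dy":44.9,"dz":0,"twist":83},{"dx":-6,"dy":44.9,"dz":0,"twist":83},{"dx":-6,"dy":44.9,"dz":0,"twist":83},{"dx":-6,"dy":44.9,"dz":0,"twist":83}]'
python3 -c "
from h import *
move([.576,.111,.228],4.5)"
```

```text
eef [ 0.4947 -0.3368  0.2649] yaw 87.43 -> d [-6.12e+00  4.51e+01 -3.00e-02] twist 82.9
time: 6.92
eef_pos: [0.5737, 0.1095, 0.2617]
tcp_rot: [0.679, 0.734, -0.002, -0.002]
contact_force: [0.3, -0.7, -0.6]
opening: 0.148
finger_force: 107.1
eef [0.5737 0.1095 0.2617] yaw 4.52 -> d [0.14 0.26 3.37] twist 0.0
```

```bash
python3 -m pendant '[{"dx":0.15,"dy":0.25,"dz":2,"twist":0},{"dx":0.15,"dy":0.25,"dz":3.3,"twist":0},{"dx":0.15,"dy":0.25,"dz":3.3,"twist":0},{"dx":0.15,"dy":0.25,"dz":3.3,"twist":0}]'
python3 - <<'E'
from h import *
move([.576,.111,.228],4.5)
b=cam('side');a=cam('top')
s=ctrl.get_state();t=s['eef_pos']-[0,0,.05]
print(proj(b,t),proj(a,t))
cv2.imwrite('pics/c4.png',np.hstack([cv2.resize(b['img'][105:175,205:305],(500,350),interpolation=2),cv2.resize(a['img'][165:235,180:240],(300,350),interpolation=2)])[:,:,::-1])
E
```

```text
time: 7.42
eef_pos: [0.5774, 0.1102, 0.2313]
tcp_rot: [0.679, 0.734, -0.0, -0.0]
contact_force: [-0.6, -0.0, -0.9]
opening: 0.148
finger_force: 107.2
eef [0.5774 0.1102 0.2313] yaw 4.4 -> d [ 0.09 -0.13  0.33] twist -0.1
[[259.7358648 139.0469887]] [[203.29051001 188.60953388]]
```

View pics/c4.png

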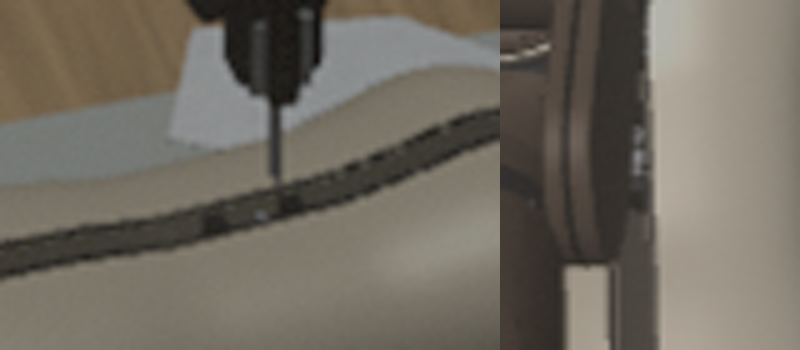

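```bash
python3 - <<'E'
from h import *
b=load('side');s0=cv2.imread('pics/s0.png')[:,:,::-1].astype(int)
d=(b['img'].astype(int)-s0).sum(-1)
print(d[120:152,252:272])
X=cloud(b)
for v in range(124,146,2):print(v,X[v,260].round(4),X[v,261].round(4))
E
```

```text
[[-283 -333 -337 -279 -240 -261 -301 -325 -320 -318 -320 -327 -325 -280
  -265  -64   24   13    3   10]
 [-137 -277 -309 -279 -243 -251 -293 -334 -322 -334 -323 -334 -330 -230
  -195  -58   14   11    5    8]
 [ -14  -69 -156 -273 -249 -259 -296 -322 -330 -337 -332 -329 -285 -116
   -48  -18    9   10    6    9]
 [  13   21  -55 -234 -256 -240 -294 -340 -327 -331 -329 -343 -233  -42
    25   12    8    8    2    6]
 [  10   12  -15  -71  -84 -102 -206 -346 -330 -337 -335 -347 -196  -37
    15    7   13    5   10    8]
 [   5   12   12   13   23    1 -112 -313 -343 -309 -279 -259 -104   -2
    13    6    5    7    7    3]
 [  13    7    6    9   13   22  -58 -258 -293 -156  -68  -69  -22   14
    11    8    8   10    6    9]
 [   8    6   10    4   13   15  -61 -232 -256  -60   31   18   15    8
     9    2    5   10    9    6]
 [   4    5    8    6    7   19  -58 -227 -267  -67   19    9   13    3
    12    0    6    7    1    9]
 [  12    9    6    3    6   14  -65 -232 -266  -64   16    4    6    9
     3    4    3   10    3    5]
 [   6    6    7    9   11   18  -61 -232 -260  -7
[... 2113 characters left out ...]
  9    4
    10    3    6   11   11    5]
 [   3    4    7   11    8    6    6   12    5    6   10    1   11    8
    12   10   10    5    3   11]]
124 [0.574  0.0972 0.2323] [0.5757 0.0955 0.2331]
126 [0.5725 0.0928 0.2305] [0.5753 0.0944 0.2288]
128 [0.576  0.1035 0.2172] [0.6717 0.383  0.0025]
130 [0.576  0.1033 0.212 ] [0.6686 0.3734 0.0027]
132 [0.5766 0.1052 0.2052] [0.6007 0.1705 0.1538]
134 [0.5757 0.1023 0.2022] [0.5955 0.1549 0.1602]
136 [ 0.3236 -0.6588  0.8007] [0.5926 0.1459 0.1616]
138 [0.5767 0.1055 0.1888] [0.5894 0.1363 0.1636]
140 [0.5759 0.103  0.1853] [0.5874 0.1304 0.1626]
142 [0.5815 0.1199 0.166 ] [0.5832 0.1178 0.1671]
144 [0.5807 0.1176 0.1622] [0.582  0.1142 0.1644]
```

The side view shows the blade tip at px (260,140), over the slot's hip-side end at (263,146). The reading matches the kinematics in x, with y about 2.5 mm short. Correcting that and entering slowly.

```bash
python3 -m pendant '[{"dx":0.25,"dy":-0.12,"dz":0.5,"twist":0},{"dx":0.25,"dy":-0.12,"dz":1.3,"twist":0},{"dx":0.25,"dy":-0.12,"dz":1.3,"twist":0},{"dx":0.25,"dy":-0.12,"dz":1.3,"twist":0}]'
python3 -m pendant '[{"dx":0,"dy":0,"dz":0.2,"twist":0},{"dx":0,"dy":0,"dz":0.4,"twist":0},{"dx":0,"dy":0,"dz":0.5,"twist":0},{"dx":0,"dy":0,"dz":0.5,"twist":0}]'
```

```text
time: 8.02
eef_pos: [0.5759, 0.113, 0.2181]
tcp_rot: [0.679, 0.734, -0.0, -0.0]
contact_force: [0.4, 0.2, -0.4]
opening: 0.151
finger_force: 107.2
time: 8.52
eef_pos: [0.5758, 0.1129, 0.2132]
tcp_rot: [0.679, 0.734, -0.0, -0.0]
contact_force: [0.5, 0.3, -0.8]
opening: 0.152
finger_force: 107.2
```

```bash
python3 -m pendant '[{"dx":0,"dy":0,"dz":0.2,"twist":0},{"dx":0,"dy":0,"dz":0.3,"twist":0},{"dx":0,"dy":0,"dz":0.3,"twist":0}]'
python3 -m pendant '[{"dx":0,"dy":0,"dz":0.15,"twist":0},{"dx":0,"dy":0,"dz":0.3,"twist":0},{"dx":0,"dy":0,"dz":0.3,"twist":0}]'
python3 -m pendant '[{"dx":0,"dy":0,"dz":0.15,"twist":0},{"dx":0,"dy":0,"dz":0.3,"twist":0},{"dx":0,"dy":0,"dz":0.3,"twist":0}]'
```

```text
time: 8.9
eef_pos: [0.5759, 0.1129, 0.2102]
tcp_rot: [0.679, 0.734, -0.0, -0.0]
contact_force: [-0.1, -0.6, -0.7]
opening: 0.15
finger_force: 107.2
time: 9.28
eef_pos: [0.5758, 0.113, 0.2071]
tcp_rot: [0.679, 0.734, -0.0, -0.0]
contact_force: [0.4, 0.2, -0.5]
opening: 0.15
finger_force: 107.2
time: 9.65
eef_pos: [0.5758, 0.1129, 0.2041]
tcp_rot: [0.679, 0.734, -0.0, -0.0]
contact_force: [-0.0, 0.4, -0.7]
opening: 0.148
finger_force: 107.2
```

```bash
for i in 1; do python3 -m pendant '[{"dx":0,"dy":-0.1,"dz":0,"twist":0},{"dx":0,"dy":-0.1,"dz":0,"twist":0}]'|grep -E "eef|contact"; python3 -m pendant '[{"dx":0,"dy":-0.1,"dz":0,"twist":0},{"dx":0,"dy":-0.1,"dz":0,"twist":0}]'|grep -E "eef|contact"; python3 -m pendant '[{"dx":0,"dy":-0.1,"dz":0,"twist":0},{"dx":0,"dy":-0.1,"dz":0,"twist":0}]'|grep -E "eef|contact"; python3 -m pendant '[{"dx":0,"dy":-0.1,"dz":0,"twist":0},{"dx":0,"dy":-0.1,"dz":0,"twist":0}]'|grep -E "eef|contact";done
```

```text
eef_pos: [0.5754, 0.1129, 0.2045]
contact_force: [1.8, 0.2, -1.9]
eef_pos: [0.5749, 0.1128, 0.2046]
contact_force: [5.3, 0.9, -2.7]
eef_pos: [0.5743, 0.1128, 0.2048]
contact_force: [6.1, 0.9, -2.5]
eef_pos: [0.5735, 0.1127, 0.2049]
contact_force: [5.9, 0.9, -3.0]
```

```bash
python3 -m pendant '[{"dx":0,"dy":-0.1,"dz":0.05,"twist":0},{"dx":0,"dy":-0.2,"dz":0.1,"twist":0},{"dx":0,"dy":-0.3,"dz":0.1,"twist":0},{"dx":0,"dy":-0.4,"dz":0.1,"twist":0},{"dx":0,"dy":-0.5,"dz":0.1,"twist":0}]'|grep -E "eef|contact|rot";python3 -m pendant '[{"dx":0,"dy":-0.1,"dz":0,"twist":0},{"dx":0,"dy":-0.2,"dz":0,"twist":0},{"dx":0,"dy":-0.3,"dz":0,"twist":0},{"dx":0,"dy":-0.4,"dz":0,"twist":0}]'|grep -E "eef|contact|rot"
```

```text
eef_pos: [0.5698, 0.1124, 0.2054]
tcp_rot: [0.679, 0.734, 0.003, 0.003]
contact_force: [7.1, 0.9, 0.1]
eef_pos: [0.5659, 0.1121, 0.2054]
tcp_rot: [0.679, 0.734, 0.003, 0.003]
contact_force: [7.7, 0.3, -0.9]
```

```bash
python3 -m pendant '[{"dx":0,"dy":-0.1,"dz":0.1,"twist":0},{"dx":0,"dy":-0.2,"dz":0.2,"twist":0},{"dx":0,"dy":-0.3,"dz":0.2,"twist":0},{"dx":0,"dy":-0.4,"dz":0.2,"twist":0}]'|grep -E "eef|contact|rot"
```

```text
eef_pos: [0.5626, 0.1118, 0.2046]
tcp_rot: [0.679, 0.734, 0.004, 0.004]
contact_force: [7.0, 0.9, 1.7]
```

```bash
python3 -m pendant '[{"dx":0,"dy":-0.1,"dz":0.05,"twist":0},{"dx":0,"dy":-0.2,"dz":0.1,"twist":0},{"dx":0,"dy":-0.3,"dz":0.1,"twist":0},{"dx":0,"dy":-0.3,"dz":0.1,"twist":0}]'|grep -E "eef|contact|rot"
```

```text
eef_pos: [0.5594, 0.1115, 0.2035]
tcp_rot: [0.679, 0.734, 0.004, 0.004]
contact_force: [6.9, 1.1, 2.6]
```

```bash
python3 -m pendant '[{"dx":0,"dy":0.2,"dz":0,"twist":0},{"dx":0,"dy":0.35,"dz":0,"twist":0},{"dx":0,"dy":0.35,"dz":-0.8,"twist":0},{"dx":0,"dy":0.35,"dz":-1.7,"twist":0},{"dx":0,"dy":0.35,"dz":-1.7,"twist":0}]'
python3 -c "
from h import *
move([.5765,.113,.2165],4.5)"
```

```text
time: 13.4
eef_pos: [0.5587, 0.1117, 0.2173]
tcp_rot: [0.679, 0.734, -0.001, -0.001]
contact_force: [0.1, -0.9, 0.4]
opening: 0.148
finger_force: 107.7
eef [0.5587 0.1117 0.2173] yaw 4.43 -> d [-0.01  1.79  0.07] twist -0.1
```

```bash
python3 -m pendant '[{"dx":0,"dy":0.9,"dz":0,"twist":0},{"dx":0,"dy":1.8,"dz":0,"twist":0},{"dx":0,"dy":1.8,"dz":0,"twist":0},{"dx":0,"dy":1.8,"dz":0.2,"twist":0},{"dx":0,"dy":1.8,"dz":0.4,"twist":0},{"dx":0,"dy":1.8,"dz":0.4,"twist":0}]'|grep -E "eef|contact";python3 -m pendant '[{"dx":0,"dy":0,"dz":0.15,"twist":0},{"dx":0,"dy":0,"dz":0.3,"twist":0},{"dx":0,"dy":0,"dz":0.45,"twist":0},{"dx":0,"dy":0,"dz":0.45,"twist":0}]'|grep -E "eef|contact"
python3 -m pendant '[{"dx":0,"dy":0,"dz":0.15,"twist":0},{"dx":0,"dy":0,"dz":0.3,"twist":0},{"dx":0,"dy":0,"dz":0.45,"twist":0},{"dx":0,"dy":0,"dz":0.45,"twist":0}]'|grep -E "eef|contact"
```

```text
eef_pos: [0.5771, 0.1131, 0.2129]
contact_force: [-0.0, -0.3, -0.2]
eef_pos: [0.5773, 0.1131, 0.2086]
contact_force: [0.6, 0.3, -0.4]
eef_pos: [0.5773, 0.1131, 0.2041]
contact_force: [0.3, 0.3, -0.3]
```

Entered free. Now probe for contact with 1 mm steps.

```bash
for i in 1; do python3 -m pendant '[{"dx":0,"dy":-0.05,"dz":0,"twist":0},{"dx":0,"dy":-0.1,"dz":0,"twist":0}]'|grep -E "eef|contact"; python3 -m pendant '[{"dx":0,"dy":-0.05,"dz":0,"twist":0},{"dx":0,"dy":-0.1,"dz":0,"twist":0}]'|grep -E "eef|contact"; python3 -m pendant '[{"dx":0,"dy":-0.05,"dz":0,"twist":0},{"dx":0,"dy":-0.1,"dz":0,"twist":0}]'|grep -E "eef|contact"; python3 -m pendant '[{"dx":0,"dy":-0.05,"dz":0,"twist":0},{"dx":0,"dy":-0.1,"dz":0,"twist":0}]'|grep -E "eef|contact";done
```

```text
eef_pos: [0.5764, 0.113, 0.2044]
contact_force: [-0.7, 0.4, 0.2]
eef_pos: [0.5757, 0.113, 0.2045]
contact_force: [0.9, 0.7, -0.7]
eef_pos: [0.5753, 0.1129, 0.2046]
contact_force: [4.5, 0.9, -2.0]
eef_pos: [0.5749, 0.1128, 0.2046]
contact_force: [5.9, 0.3, -2.5]
```

```bash
python3 -m pendant '[{"dx":0,"dy":-0.1,"dz":0.03,"twist":0},{"dx":0,"dy":-0.2,"dz":0.06,"twist":0},{"dx":0,"dy":-0.3,"dz":0.1,"twist":0},{"dx":0,"dy":-0.4,"dz":0.1,"twist":0},{"dx":0,"dy":-0.5,"dz":0.1,"twist":0},{"dx":0,"dy":-0.6,"dz":0.1,"twist":0},{"dx":0,"dy":-0.7,"dz":0.1,"twist":0},{"dx":0,"dy":-0.8,"dz":0.15,"twist":0},{"dx":0,"dy":-0.9,"dz":0.2,"twist":0},{"dx":0,"dy":-1.0,"dz":0.25,"twist":0}]'|grep -E "eef|contact|rot"
python3 -m pendant '[{"dx":0,"dy":-0.1,"dz":0.05,"twist":0},{"dx":0,"dy":-0.2,"dz":0.1,"twist":0},{"dx":0,"dy":-0.3,"dz":0.1,"twist":0},{"dx":0,"dy":-0.3,"dz":0.1,"twist":0}]'|grep -E "eef|contact|rot"
```

```text
eef_pos: [0.5673, 0.1122, 0.2053]
tcp_rot: [0.679, 0.734, 0.004, 0.004]
contact_force: [7.0, 1.4, 4.2]
eef_pos: [0.5643, 0.1119, 0.2048]
tcp_rot: [0.679, 0.734, 0.004, 0.004]
contact_force: [6.7, 1.6, 4.6]
```

```bash
python3 -m pendant '[{"dx":0,"dy":-0.1,"dz":0.05,"twist":0},{"dx":0,"dy":-0.2,"dz":0.1,"twist":0},{"dx":0,"dy":-0.3,"dz":0.1,"twist":0},{"dx":0,"dy":-0.4,"dz":0.15,"twist":0},{"dx":0,"dy":-0.48,"dz":0.15,"twist":0},{"dx":0,"dy":-0.48,"dz":0.15,"twist":0}]'|grep -E "eef|contact|rot"
```

```text
eef_pos: [0.5592, 0.1115, 0.2031]
tcp_rot: [0.679, 0.734, 0.004, 0.004]
contact_force: [5.2, 1.5, 5.0]
```

Second stroke done. Lift, return, third entry.

```bash
python3 -m pendant '[{"dx":0,"dy":0.2,"dz":0,"twist":0},{"dx":0,"dy":0.35,"dz":0,"twist":0},{"dx":0,"dy":0.35,"dz":-0.8,"twist":0},{"dx":0,"dy":0.35,"dz":-1.7,"twist":0},{"dx":0,"dy":0.35,"dz":-1.7,"twist":0}]' |grep eef
python3 -c "
from h import *
move([.5769,.1131,.2170],4.5)"
```

```text
eef_pos: [0.5584, 0.1117, 0.2163]
eef [0.5584 0.1117 0.2163] yaw 4.43 -> d [ 0.    1.86 -0.08] twist -0.1
```

```bash
python3 -m pendant '[{"dx":0,"dy":0.9,"dz":-0.1,"twist":0},{"dx":0,"dy":1.85,"dz":-0.1,"twist":0},{"dx":0,"dy":1.85,"dz":-0.1,"twist":0},{"dx":0,"dy":1.85,"dz":0.1,"twist":0},{"dx":0,"dy":1.85,"dz":0.3,"twist":0},{"dx":0,"dy":1.85,"dz":0.3,"twist":0}]'|grep -E "eef|contact";python3 -m pendant '[{"dx":0,"dy":0,"dz":0.15,"twist":0},{"dx":0,"dy":0,"dz":0.3,"twist":0},{"dx":0,"dy":0,"dz":0.45,"twist":0},{"dx":0,"dy":0,"dz":0.45,"twist":0}]'|grep -E "eef|contact"
python3 -m pendant '[{"dx":0,"dy":0,"dz":0.15,"twist":0},{"dx":0,"dy":0,"dz":0.3,"twist":0},{"dx":0,"dy":0,"dz":0.45,"twist":0},{"dx":0,"dy":0,"dz":0.45,"twist":0}]'|grep -E "eef|contact"
for i in 1; do python3 -m pendant '[{"dx":0,"dy":-0.05,"dz":0,"twist":0},{"dx":0,"dy":-0.1,"dz":0,"twist":0}]'|grep -E "eef|contact"; python3 -m pendant '[{"dx":0,"dy":-0.05,"dz":0,"twist":0},{"dx":0,"dy":-0.1,"dz":0,"twist":0}]'|grep -E "eef|contact"; python3 -m pendant '[{"dx":0,"dy":-0.05,"dz":0,"twist":0},{"dx":0,"dy":-0.1,"dz":0,"twist":0}]'|grep -E "eef|contact"; python3 -m pendant '[{"dx":0,"dy":-0.05,"dz":0,"twist":0},{"dx":0,"dy":-0.1,"dz":0,"twist":0}]'|grep -E "eef|contact";done
```

```text
eef_pos: [0.5773, 0.1131, 0.2129]
contact_force: [0.2, -0.2, -0.1]
eef_pos: [0.5775, 0.1131, 0.2086]
contact_force: [0.1, -0.0, -1.4]
eef_pos: [0.5775, 0.1131, 0.2041]
contact_force: [0.5, -0.1, -0.7]
eef_pos: [0.5766, 0.113, 0.2044]
contact_force: [0.1, 0.3, -1.5]
eef_pos: [0.5756, 0.1129, 0.2044]
contact_force: [1.1, -0.3, -0.2]
eef_pos: [0.5752, 0.1129, 0.2045]
contact_force: [2.6, -0.4, -2.0]
eef_pos: [0.5748, 0.1128, 0.2046]
contact_force: [6.3, 1.2, -3.7]
```

Contact is again at the same place, so the wheel is two whole teeth on. Third stroke, with the same profile.

```bash
python3 -m pendant '[{"dx":0,"dy":-0.1,"dz":0.03,"twist":0},{"dx":0,"dy":-0.2,"dz":0.06,"twist":0},{"dx":0,"dy":-0.3,"dz":0.1,"twist":0},{"dx":0,"dy":-0.4,"dz":0.1,"twist":0},{"dx":0,"dy":-0.5,"dz":0.1,"twist":0},{"dx":0,"dy":-0.6,"dz":0.1,"twist":0},{"dx":0,"dy":-0.7,"dz":0.1,"twist":0},{"dx":0,"dy":-0.8,"dz":0.15,"twist":0},{"dx":0,"dy":-0.9,"dz":0.2,"twist":0},{"dx":0,"dy":-1.0,"dz":0.25,"twist":0}]'|grep -E "eef|contact|rot"
python3 -m pendant '[{"dx":0,"dy":-0.1,"dz":0.05,"twist":0},{"dx":0,"dy":-0.2,"dz":0.1,"twist":0},{"dx":0,"dy":-0.3,"dz":0.1,"twist":0},{"dx":0,"dy":-0.3,"dz":0.1,"twist":0}]'|grep -E "eef|contact|rot"
```

```text
eef_pos: [0.5674, 0.1122, 0.2052]
tcp_rot: [0.679, 0.734, 0.004, 0.004]
contact_force: [7.8, 0.3, 4.0]
eef_pos: [0.5646, 0.112, 0.2048]
tcp_rot: [0.679, 0.734, 0.005, 0.004]
contact_force: [6.6, 0.4, 3.3]
```

```bash
python3 -m pendant '[{"dx":0,"dy":-0.1,"dz":0.05,"twist":0},{"dx":0,"dy":-0.2,"dz":0.1,"twist":0},{"dx":0,"dy":-0.3,"dz":0.1,"twist":0},{"dx":0,"dy":-0.4,"dz":0.15,"twist":0},{"dx":0,"dy":-0.48,"dz":0.15,"twist":0},{"dx":0,"dy":-0.48,"dz":0.15,"twist":0}]'|grep -E "eef|contact|rot"
```

```text
eef_pos: [0.5595, 0.1115, 0.2031]
tcp_rot: [0.679, 0.734, 0.004, 0.004]
contact_force: [5.7, 1.0, 4.0]
```

```bash
python3 -m pendant '[{"dx":0,"dy":0.2,"dz":0,"twist":0},{"dx":0,"dy":0.35,"dz":0,"twist":0},{"dx":0,"dy":0.35,"dz":-0.8,"twist":0},{"dx":0,"dy":0.35,"dz":-1.7,"twist":0},{"dx":0,"dy":0.35,"dz":-1.7,"twist":0}]' |grep -E "eef|time"
python3 -m pendant '[{"dx":0,"dy":0.9,"dz":-0.1,"twist":0},{"dx":0,"dy":1.85,"dz":-0.1,"twist":0},{"dx":0,"dy":1.85,"dz":-0.1,"twist":0},{"dx":0,"dy":1.85,"dz":0.1,"twist":0},{"dx":0,"dy":1.85,"dz":0.3,"twist":0},{"dx":0,"dy":1.85,"dz":0.3,"twist":0}]'|grep -E "eef|contact";python3 -m pendant '[{"dx":0,"dy":0,"dz":0.15,"twist":0},{"dx":0,"dy":0,"dz":0.3,"twist":0},{"dx":0,"dy":0,"dz":0.45,"twist":0},{"dx":0,"dy":0,"dz":0.45,"twist":0}]'|grep -E "eef|contact"
python3 -m pendant '[{"dx":0,"dy":0,"dz":0.15,"twist":0},{"dx":0,"dy":0,"dz":0.3,"twist":0},{"dx":0,"dy":0,"dz":0.45,"twist":0},{"dx":0,"dy":0,"dz":0.45,"twist":0}]'|grep -E "eef|contact"
for i in 1; do python3 -m pendant '[{"dx":0,"dy":-0.05,"dz":0,"twist":0},{"dx":0,"dy":-0.1,"dz":0,"twist":0}]'|grep -E "eef|contact"; python3 -m pendant '[{"dx":0,"dy":-0.05,"dz":0,"twist":0},{"dx":0,"dy":-0.1,"dz":0,"twist":0}]'|grep -E "eef|contact"; python3 -m pendant '[{"dx":0,"dy":-0.05,"dz":0,"twist":0},{"dx":0,"dy":-0.07,"dz":0,"twist":0}]'|grep -E "eef|contact";done
```

```text
time: 25.15
eef_pos: [0.5585, 0.1117, 0.2163]
eef_pos: [0.5775, 0.1131, 0.2129]
contact_force: [-0.4, -0.7, -1.8]
eef_pos: [0.5777, 0.1131, 0.2086]
contact_force: [-0.5, -0.1, -1.3]
eef_pos: [0.5777, 0.1131, 0.2041]
contact_force: [-0.1, -0.1, -0.6]
eef_pos: [0.5768, 0.113, 0.2044]
contact_force: [-0.2, 0.3, -0.2]
eef_pos: [0.5759, 0.1129, 0.2044]
contact_force: [0.2, -0.4, 0.5]
eef_pos: [0.5756, 0.1129, 0.2045]
contact_force: [1.3, 0.0, -2.0]
```

Contact is at the starting place, so the wheel is three teeth on. Lifting out and returning to the block.

```bash
python3 -m pendant '[{"dx":0,"dy":0.1,"dz":0,"twist":0},{"dx":0,"dy":0.1,"dz":-1.5,"twist":0},{"dx":0,"dy":0.1,"dz":-5,"twist":0},{"dx":0,"dy":0.1,"dz":-6.5,"twist":0},{"dx":0,"dy":0.1,"dz":-6.5,"twist":0}]' |grep -E "eef|time"
python3 -c "
from h import *
move([.4951,-.3373,.265],87.5)"
```

```text
time: 28.28
eef_pos: [0.5768, 0.113, 0.2714]
eef [0.5768 0.113  0.2714] yaw 4.43 -> d [-44.26 -11.63   0.61] twist -83.1
```

```bash
python3 -m pendant '[{"dx":-44.3,"dy":-11.6,"dz":0.6,"twist":-83},{"dx":-44.3,"dy":-11.6,"dz":0.6,"twist":-83},{"dx":-44.3,"dy":-11.6,"dz":0.6,"twist":-83},{"dx":-44.3,"dy":-11.6,"dz":0.6,"twist":-83},{"dx":-44.3,"dy":-11.6,"dz":0.6,"twist":-83},{"dx":-44.3,"dy":-11.6,"dz":0.6,"twist":-83},{"dx":-44.3,"dy":-11.6,"dz":0.6,"twist":-83},{"dx":-44.3,"dy":-11.6,"dz":0.6,"twist":-83},{"dx":-44.3,"dy":-11.6,"dz":0.6,"twist":-83},{"dx":-44.3,"dy":-11.6,"dz":0.6,"twist":-83}]'|grep eef
python3 -m pendant '[{"dx":0,"dy":0,"dz":4,"twist":0},{"dx":0,"dy":0,"dz":7,"twist":0},{"dx":0,"dy":0,"dz":10,"twist":0},{"dx":0,"dy":0,"dz":11.5,"twist":0},{"dx":0,"dy":0,"dz":11.5,"twist":0},{"dx":0,"dy":0,"dz":11.5,"twist":0},{"dx":0,"dy":0,"dz":11.5,"twist":0}]'|grep eef
python3 - <<'E'
from h import *
move([.4951,-.3373,.125],87.5)
b=cam('side');s=ctrl.get_state()
print(proj(b,s['eef_pos']-[0,0,.05]),proj(b,[.4951,-.3373,.06]))
cv2.imwrite('pics/c5.png',cv2.resize(b['img'][280:400,230:370],(700,600),interpolation=2)[:,:,::-1])
E
```

```text
eef_pos: [0.4937, -0.3377, 0.2614]
eef_pos: [0.4954, -0.3383, 0.1501]
eef [ 0.4954 -0.3383  0.1501] yaw 87.43 -> d [0.04 0.1  2.51] twist -0.1
[[296.9712312 344.2033617]] [[295.3001524  354.60430517]]
```

View pics/c5.png

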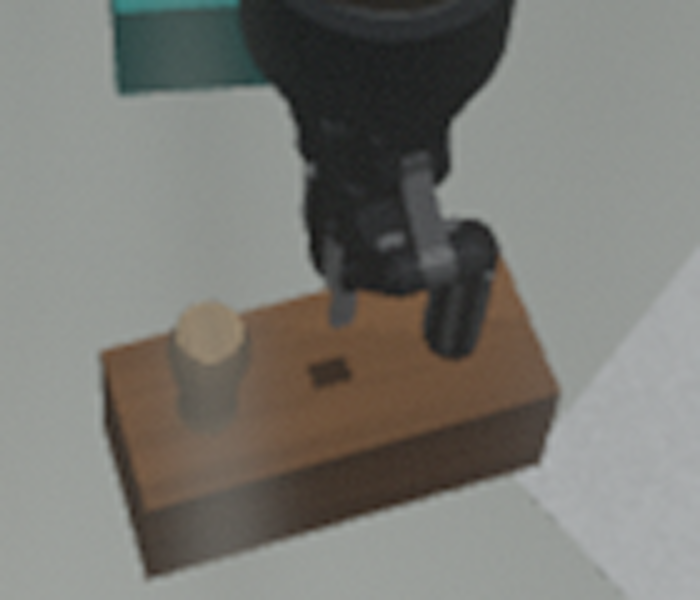

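The crop shows the blade tip at (341,324) above the pocket mouth at (330,372), about 1 mm too far in +x. I'll correct by about 1 mm and descend with force checks.

```bash
python3 -m pendant '[{"dx":0.13,"dy":0.1,"dz":1.5,"twist":0},{"dx":0.13,"dy":0.1,"dz":3.5,"twist":0},{"dx":0.13,"dy":0.1,"dz":3.5,"twist":0},{"dx":0.13,"dy":0.1,"dz":3.5,"twist":0}]'|grep -E "eef|contact"
python3 -m pendant '[{"dx":0,"dy":0,"dz":0.3,"twist":0},{"dx":0,"dy":0,"dz":0.6,"twist":0},{"dx":0,"dy":0,"dz":0.8,"twist":0},{"dx":0,"dy":0,"dz":0.8,"twist":0}]'|grep -E "eef|contact"
```

```text
eef_pos: [0.4931, -0.3364, 0.1127]
contact_force: [0.2, -0.2, -0.9]
eef_pos: [0.4933, -0.3365, 0.1052]
contact_force: [0.7, 1.3, -1.0]
```

```bash
python3 -m pendant '[{"dx":0,"dy":0,"dz":0.5,"twist":0},{"dx":0,"dy":0,"dz":1,"twist":0},{"dx":0,"dy":0,"dz":1.5,"twist":0},{"dx":0,"dy":0,"dz":1.5,"twist":0}]'|grep -E "eef|contact"
python3 -m pendant '[{"dx":0,"dy":0,"dz":0.5,"twist":0},{"dx":0,"dy":0,"dz":1,"twist":0},{"dx":0,"dy":0,"dz":1.5,"twist":0},{"dx":0,"dy":0,"dz":1.5,"twist":0}]'|grep -E "eef|contact"
python3 -m pendant '[{"dx":0,"dy":0,"dz":0.3,"twist":0},{"dx":0,"dy":0,"dz":0.6,"twist":0},{"dx":0,"dy":0,"dz":0.75,"twist":0},{"dx":0,"dy":0,"dz":0.75,"twist":0}]'|grep -E "eef|contact"
```

```text
eef_pos: [0.493, -0.3362, 0.0895]
contact_force: [-1.0, -0.2, -0.2]
eef_pos: [0.493, -0.3363, 0.0746]
contact_force: [-0.1, 0.1, -0.6]
eef_pos: [0.4933, -0.3365, 0.0677]
contact_force: [0.1, 0.6, -1.3]
```

```bash
python3 -m pendant '[{"dx":0,"dy":0,"dz":0.1,"twist":0},{"dx":0,"dy":0,"dz":0.2,"twist":0},{"dx":0,"dy":0,"dz":0.3,"twist":0},{"dx":0,"dy":0,"dz":0.3,"twist":0}]'|grep -E "eef|contact"
python3 -m pendant '[{"dx":0,"dy":0,"dz":0,"twist":0},{"dx":0,"dy":0,"dz":0,"twist":0},{"dx":0,"dy":0,"dz":0,"twist":0},{"dx":0,"dy":0,"dz":0,"twist":0},{"dx":0,"dy":0,"dz":0,"twist":0},{"dx":0,"dy":0,"dz":0,"twist":0}]' 75
python3 -m pendant '[{"dx":0,"dy":0,"dz":-3,"twist":0},{"dx":0,"dy":0,"dz":-9,"twist":0},{"dx":0,"dy":0,"dz":-15,"twist":0},{"dx":0,"dy":10,"dz":-15,"twist":0},{"dx":0,"dy":18,"dz":-15,"twist":0},{"dx":0,"dy":18,"dz":-15,"twist":0},{"dx":0,"dy":18,"dz":-15,"twist":0}]'|grep -E "eef|time|cont"
python3 - <<'E'
from h import *
b=cam('side');a=cam('top');X=cloud(b)
q=X[(X[...,2]>.107)&(abs(X[...,0]-.495)<.02)&(abs(X[...,1]+.333)<.03)];print(len(q),q.mean(0),q.max(0))
A=cv2.resize(a['img'][165:265,335:435],(400,400),interpolation=2);B=cv2.resize(b['img'][310:400,240:350],(400,327),interpolation=2)
cv2.imwrite('pics/c6.png',np.hstack([A,cv2.copyMakeBorder(B,0,73,0,0,0)])[:,:,::-1])
E
```

```text
eef_pos: [0.4935, -0.3367, 0.0649]
contact_force: [0.2, 0.5, -0.7]
time: 34.2
eef_pos: [0.4934, -0.3366, 0.0648]
tcp_rot: [0.022, 1.0, -0.0, 0.0]
contact_force: [-0.6, -0.3, -0.3]
opening: 0.757
finger_force: 0.0
time: 35.08
eef_pos: [0.5013, -0.1536, 0.2148]
contact_force: [1.2, -1.0, -0.6]
164 [ 0.49252402 -0.33942141  0.11714575] [ 0.50599053 -0.33042371  0.1220901 ]
```

View pics/c6.png

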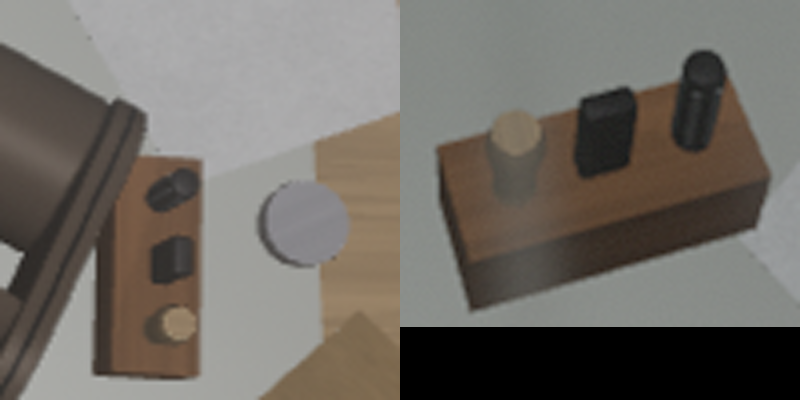

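The key stands home in the centre pocket (side crop (605,132)), as upright and as high as before, and the neighbours haven't moved. Handing in.

```bash
python3 -c "
from plant import ctrl
print(ctrl.sign_off())"
```

```text
the job is handed in; nothing more can be done
None
```

I turned the wheel three teeth on, checked by re-touching a tooth where the first stood, put the key back upright in its pocket and handed in at about 35 s; no verdict came back, and I didn't measure the waist edge's shift itself.

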